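# Weed out the tired bag clip

### The job

One of the four yellow bag clips on the sloping strip has a tired spring: squeeze their handles gently to feel which one gives far too easily. Take that clip off and leave it in the steel scrap tub; leave the three sound ones clipped where they are on the strip, and do not disturb the jug, mug and jar.

Things in the scene. Friction and masses are not known exactly. Their poses are not given: they have to be found in the camera images.
- clip_1: yellow bag clip, of four alike; exactly one, any of them, has a weak spring. Origin on pivot pin; +z to the handles, -z to the jaws, x across both (squeezing direction), y along pin. 26 mm wide in y (pin 30). Each handle ends in a bar, 10 mm diameter, along y, centred at z = 45, x = -19 or +19 mm: 48 mm over both outsides at rest. Jaws reach z = -35 mm (at +x), -30 (at -x). 50 g. Squeezing opens the jaws
- clip_2: bag clip, shape and axes as clip_1. Any sound clip: starts to give at 10 N of pinch on the bars, needs 37 N to open fully; at 12 N the bars close by only about 2 mm, at 20 N by about 8 mm (48 mm over the outsides at rest). It grips the strip again when released
- clip_4: bag clip, shape and axes as clip_1. The weak clip, whichever it is: starts to give at 2 N of pinch and is fully open at 5 N, then about 25 mm over the outsides of the handle bars, and its jaws 20 mm apart at the tips
- clip_3: bag clip, shape and axes as clip_1. To come off the strip a clip must be squeezed open and drawn about 35 mm along its own +z
- clip_1_lever (a joint): jaw angle of clip_1 in rad: about 0 gripping the strip, up to 0.48 squeezed fully open. Off the strip and let go, a sound clip shuts to -0.17 (jaws tight), the tired one only to -0.08 (a gap is left)
- clip_2_lever (a joint): jaw angle of clip_2 in rad: about 0 gripping the strip, up to 0.48 squeezed fully open. Off the strip and let go, a sound clip shuts to -0.17 (jaws tight), the tired one only to -0.08 (a gap is left)
- clip_3_lever (a joint): jaw angle of clip_3 in rad: about 0 gripping the strip, up to 0.48 squeezed fully open. Off the strip and let go, a sound clip shuts to -0.17 (jaws tight), the tired one only to -0.08 (a gap is left)
- clip_4_lever (a joint): jaw angle of clip_4 in rad: about 0 gripping the strip, up to 0.48 squeezed fully open. Off the strip and let go, a sound clip shuts to -0.17 (jaws tight), the tired one only to -0.08 (a gap is left)
- rack: fixed wooden stand, base 130 x 316 mm, with a steel strip 6 mm thick, 296 mm long along its y, leaning 35 degrees from upright, top edge towards +x (away from the robot). Clips straddle the top edge about 72 mm apart, their +z leaning 35 degrees from vertical towards the rack's +x; jaws hold its upper 30 mm. Origin on the work surface under the pivots, which are 110 mm high (strip edge 106); z up
- tub: fixed open steel scrap tub, 180 (its x) x 150 (its y) x 60 mm high outside, walls and floor 4 mm; origin at the centre of its underside, z up
- jug: bystander: red enamel pouring jug, 92 mm wide, 120 mm high, handle to its -x (to 77 mm), spout to its +x (to 78 mm); origin at the centre of its underside, z up. The tub stands on one side of the rack, the jug on the other; which is which varies
- mug: bystander: white mug, 80 mm wide, 90 mm high, handle at its +y; origin at the centre of its underside
- jar: bystander: amber glass jar with wooden cap, 76 mm wide, 110 mm high; origin at the centre of its underside
Things that resemble listed ones, but are neither listed nor needed, are in the scene too. There is more than one size of the tub; the job needs the larger.

How it is judged:
By the outcome, as a careful person would: the job done as asked, in the order asked, and still so for the second after the job is handed in, with the robot touching nothing.
It also fails if it takes over 54 s, if anything falls off the work surface, if the arm or the gripper's body presses on something with over 40 N, if the wrist force passes 120 N, or if a joint passes its speed limit or range.

### The arm

A 7-joint arm with a two-finger parallel gripper is mounted at the origin on the work surface. World frame = base frame: x ahead of the robot, y to its left, z up, the work surface at z = 0. Lengths are in m, angles in rad, forces in N, time in s.
With the tool pointing down it reaches from about 0.425 to 0.875 m from the base axis. Payload 4.7 kg.
Tool frame: the origin (TCP) lies midway between the tips of the shut fingers; the grasp point (between the pads) lies 19 mm behind it; z points along the fingers, y is the direction in which the jaws open and shut (so a half turn about z gives the same grasp; the last joint's range is limited). The gripper opens to 87 mm and grips with 3 to 60 N. Pads are 19 mm wide; open, the fingers measure 117 mm over their backs; the gripper's body (75 mm by 190 mm) begins 51 mm behind the grasp point.
Start: joints at [-1.181, 0.321, -0.07, 1.45, 0.023, 1.371, -0.057], TCP at [0.239, 0.605, 0.223] pointing down, gripper open.
Joint ranges: [-2.86, 2.86], [-0.3, 2.09], [-1.38, 1.24], [0.06, 2.45], [-1.56, 4.7], [0.09, 2.05], [-2.69, 2.69]. Speed limits (rad/s): [2.57, 2.57, 3.14, 3.14, 3.14, 3.14, 3.14].

### API

Orientations are given as a rotation vector (axis times angle).
In Python, from bench import monitor, eyes, order gives the robot as it stands. The module is installed in compiled form; this text tells all that it offers.
- The arm moves only by the shell command python3 -m pendant 'ROWS' [FORCE]. ROWS is JSON, a list of rows, each a list of 3 entries, a list of its own where there are three numbers: the turn, a rotation vector about the tool's x, y, z in degrees, then the shift along the tool's x, y, z in m, then the gripper command: -1 is fully open, 1 is shut, values between are in proportion. In form: [[[rx, ry, rz], [tx, ty, tz], hand], ...]. A call has 1 to 8 rows; each row shifts and turns the commanded pose from where the row before left it, along the tool's axes as they then stand; what a row does not reach is not made up. A row lasts 1/8 s, in which the tool goes at most 62.5 mm and 10.7 degrees, less where a joint would pass 70% of its speed; a pose out of reach is approached as far as the arm can. A call is refused whole if a number of a shift passes 0.0625 or a number of a turn 10.7, either way. A call with a gripper value outside its range is refused whole. The fingers move at their own pace and stop on an object; FORCE is the grip in N (left out, the last holds). Time passes only in rows, so rows that do not move let the fingers close. It gives the time, the measured TCP pose, the force and the opening at its end, in the units of the state.
- monitor.get_state(): the state, without advancing time (a new reading comes with each control period).
- eyes.get_image(name): name is "scene" or "top" or "wrist"; returns a dict with "color" (384x512x3 uint8, red, green, blue), "range_z" (384x512 float32, m along the optical axis (not along the pixel's ray), 0 where there is no reading), "fx", "fy", "cx", "cy" (pixels), "world_to_cam" (4x4, takes a point from world to camera coordinates). Camera axes: x right, y up, looking along -z (the intrinsics and any distortion apply to the point x, -y, -z); pixel columns grow to the right and rows downward; lengths in m; the calibration is good to about 2 mm. A picture is of the moment at which its call begins.
- order.close_job(): hands the job in, once; it reports no verdict.
The state is a dict: "time": time; "joint_positions": joint angles; "qd": joint speeds; "joint_torque": joint torques, N m; "position": TCP position; "tool_rot": TCP orientation; "ft_force": force on the tool from outside, world axes, zero at the start; "torque": the same for the moment, N m; "grip_width": opening from 0.0 (shut) to 1.0 (fully open).
Only numpy, scipy, OpenCV 4.12 (cv2) and the standard library are available. Lean on these libraries where they do the work, as an engineer would, in place of code of your own. Each camera call takes 0.05 s, during which the arm holds its last target.

## Working session

There is one attempt and no reset: what is moved stays moved. The work goes in short steps, Python scripts to look and compute and a shell command to move; the robot and the scene stay as the last step left them, time stands still between calls to the robot, and variables do not carry over. Pictures are saved under pics/ and viewed, and the job is handed in when it is done.

```bash
mkdir -p pics; python3 - <<'E'
from bench import monitor, eyes
import cv2,numpy as np
s=monitor.get_state(); print({k:np.round(v,3).tolist() for k,v in s.items()})
for n in ["scene","top","wrist"]:
    d=eyes.get_image(n); cv2.imwrite(f"pics/{n}0.png",d["color"][:,:,::-1]); np.savez(f"/tmp/{n}0.npz",**d)
    print(n,d["fx"],d["fy"],d["cx"],d["cy"],np.round(d["world_to_cam"],3).tolist(),[k for k in d])
E
```

```text
{'time': 0.0, 'joint_positions': [-1.181, 0.322, -0.07, 1.452, 0.023, 1.371, -0.057], 'qd': [0.0, -0.0, 0.001, 0.002, 0.001, 0.0, 0.001], 'joint_torque': [-0.0, -49.13, -0.404, -31.254, -0.064, 0.044, 0.0], 'position': [0.238, 0.604, 0.221], 'tool_rot': [-0.587, -3.086, 0.003], 'ft_force': [0.716, 0.642, -0.084], 'torque': [0.004, -0.033, -0.04], 'grip_width': 1.0}
scene 421.08303778062 421.08303778062 256.38569923562994 187.52746432279807 [[0.383, 0.924, 0.002, -0.103], [-0.743, 0.307, 0.594, 0.385], [0.548, -0.229, 0.804, -1.875], [0.0, 0.0, 0.0, 1.0]] ['color', 'range_z', 'fx', 'fy', 'cx', 'cy', 'world_to_cam']
top 470.57785098544616 470.57785098544616 261.0239239244662 194.63537823209 [[-0.022, -1.0, 0.017, -0.114], [0.997, -0.02, 0.07, -0.548], [-0.07, 0.019, 0.997, -1.358], [0.0, 0.0, 0.0, 1.0]] ['color', 'range_z', 'fx', 'fy', 'cx', 'cy', 'world_to_cam']
wrist 306.809406248794 306.809406248794 256.27701487020903 196.70901934360376 [[0.368, 0.93, -0.001, -0.649], [-0.9, 0.355, -0.253, 0.032], [-0.235, 0.094, 0.967, -0.389], [0.0, 0.0, 0.0, 1.0]] ['color', 'range_z', 'fx', 'fy', 'cx', 'cy', 'world_to_cam']
```

View pics/scene0.png

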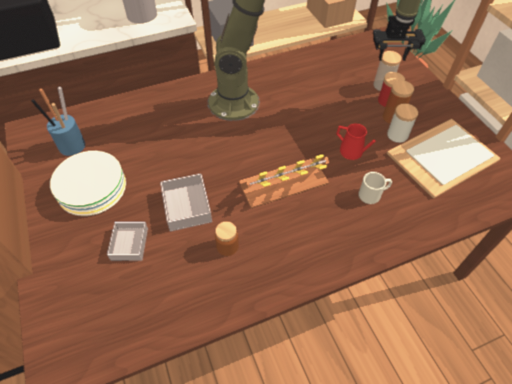

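View pics/top0.png

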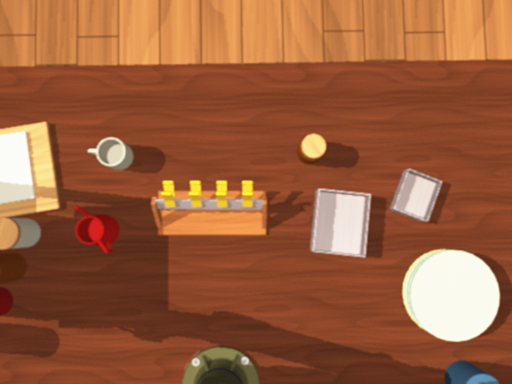

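View pics/wrist0.png

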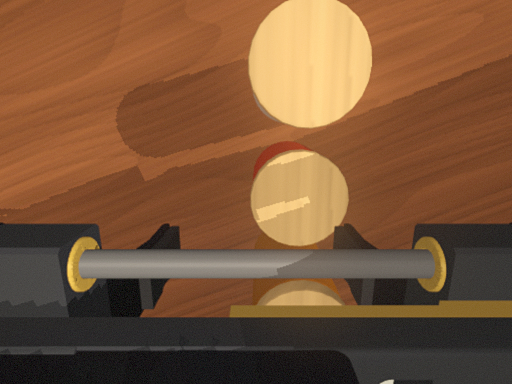

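Top view: the clips are at about (168,190), (195,190), (222,190) and (247,190). The large tub is at (341,222), with a smaller lookalike at (416,195). The jug is at (97,230), the mug at (115,153) and the jar at (313,147).

```bash
cat > h.py <<'E'
import numpy as np,cv2
def pts(d,mask):
    v,u=np.nonzero(mask&(d["range_z"]>0)); z=d["range_z"][v,u]
    c=np.stack([(u-d["cx"])/d["fx"]*z,-(v-d["cy"])/d["fy"]*z,-z,np.ones_like(z)],0)
    return (np.linalg.inv(d["world_to_cam"])@c)[:3].T,u,v
def proj(d,p):
    c=d["world_to_cam"]@np.append(p,1); return d["cx"]+d["fx"]*c[0]/-c[2], d["cy"]-d["fy"]*c[1]/-c[2]
def yellow(d):
    h=cv2.cvtColor(d["color"],cv2.COLOR_RGB2HSV); return (h[...,0]>24)&(h[...,0]<34)&(h[...,1]>180)&(h[...,2]>100)
E
python3 - <<'E'
from h import *
for n in ["top","scene"]:
    d=np.load(f"/tmp/{n}0.npz"); m=yellow(d)
    k,l,st,c=cv2.connectedComponentsWithStats(m.astype(np.uint8))
    for i in range(1,k):
        if st[i,4]<15: continue
        p,u,v=pts(d,l==i); print(n,st[i],p.min(0).round(3),p.max(0).round(3),np.median(p,0).round(3))
d=np.load("/tmp/top0.npz")
p,u,v=pts(d,np.ones(d["range_z"].shape,bool))
def box(name,u0,u1,v0,v1,z0,z1):
    s=(u>=u0)&(u<=u1)&(v>=v0)&(v<=v1)&(p[:,2]>z0)&(p[:,2]<z1); q=p[s]
    r=cv2.minAreaRect(q[:,:2].astype(np.float32)); print(name,s.sum(),np.round(r[0],3),np.round(r[1],3),r[2],np.median(q,0).round(3))
box("tubrim",300,380,180,265,.045,.075)
box("rackbase",140,280,190,245,.01,.04)
box("strip/edge",145,280,195,212,.085,.115)
box("jug",60,125,200,255,.03,.2)
print("table z",np.median(p[(u>300)&(u<320)&(v>280)&(v<300)],0))
im=cv2.resize(d["color"][160:260,130:390],None,fx=3,fy=3,interpolation=cv2.INTER_NEAREST); cv2.imwrite("pics/crop1.png",im[:,:,::-1])
d=np.load("/tmp/scene0.npz")
im=cv2.resize(d["color"][140:220,150:350],None,fx=4,fy=4,interpolation=cv2.INTER_CUBIC); cv2.imwrite("pics/crop2.png",im[:,:,::-1])
from scipy.spatial.transform import Rotation as R
from bench import monitor
print(R.from_rotvec(monitor.get_state()["tool_rot"]).as_matrix().round(3))
E
```

```text
top [161 181  13  14 127] [0.542 0.112 0.001] [0.59  0.167 0.167] [0.561 0.125 0.132]
top [189 181  11  14 125] [ 0.54   0.039 -0.007] [0.589 0.086 0.169] [0.56  0.053 0.134]
top [216 181  10  14 121] [ 0.539 -0.029  0.115] [ 0.576 -0.005  0.165] [ 0.559 -0.017  0.134]
top [242 181  10  14 120] [ 0.538 -0.097 -0.002] [ 0.586 -0.07   0.165] [ 0.557 -0.086  0.133]
tubrim 449 [ 0.46  -0.353] [0.152 0.181] 82.79205322265625 [ 0.459 -0.365  0.058]
rackbase 2387 [0.498 0.018] [0.315 0.129] 88.7487564086914 [0.476 0.021 0.013]
strip/edge 894 [0.521 0.019] [0.313 0.04 ] 88.8271484375 [0.52  0.02  0.101]
jug 887 [0.454 0.339] [0.131 0.089] 65.7821044921875 [0.454 0.317 0.085]
table z [ 2.63162607e-01 -2.63846666e-01 -1.48746626e-04]
[[-0.93   0.367 -0.   ]
 [ 0.367  0.93  -0.001]
 [-0.    -0.001 -1.   ]]
```

View pics/crop1.png

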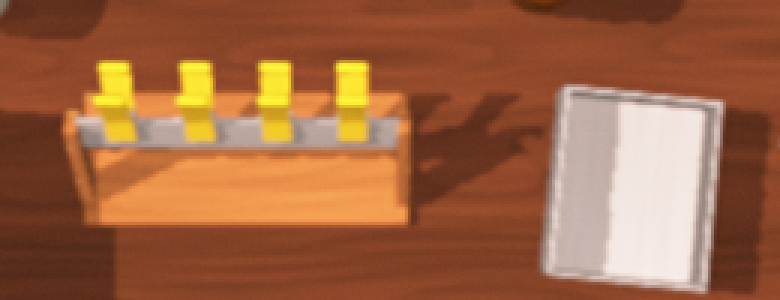

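View pics/crop2.png

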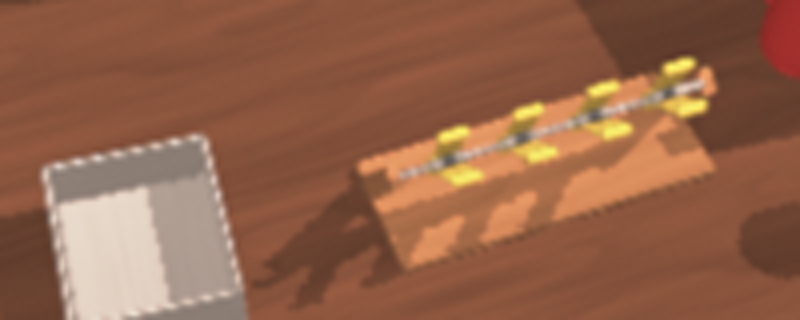

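```bash
python3 - <<'E'
from h import *
for n in ["top","scene"]:
    d=np.load(f"/tmp/{n}0.npz"); m=yellow(d)
    p,u,v=pts(d,m)
    for yc in [.126,.054,-.018,-.09]:
        s=(abs(p[:,1]-yc)<.025)&(p[:,2]>.1); q=p[s]
        a=q[q[:,2]>.15]; b=q[(q[:,2]<.146)&(q[:,0]>.56)]
        print(n,yc,len(q),"near",len(a),np.median(a,0).round(4),a[:,2].max().round(4),"y",((a[:,1].min()+a[:,1].max())/2).round(4),"far",len(b),np.median(b,0).round(4) if len(b) else '')
    p,u,v=pts(d,np.ones(d["range_z"].shape,bool))
    s=(p[:,1]>-.15)&(p[:,1]<.17)&(p[:,2]>.095)&(p[:,2]<.112)&(p[:,0]>.5)&(p[:,0]<.56)&~yellow(d)[v,u]
    q=p[s]; print("edge",n,s.sum(),[ (round(yc,3),q[abs(q[:,1]-yc)<.015][:,[0,2]].mean(0).round(4),np.percentile(q[abs(q[:,1]-yc)<.015][:,2],95)) for yc in [.09,.018,-.054]])
d=np.load("/tmp/top0.npz")
p,u,v=pts(d,yellow(d)&(np.arange(512)[None,:]>210)&(np.arange(512)[None,:]<235))
for r in sorted(set(v)): print(r,p[v==r].mean(0).round(4))
E
```

```text
top 0.126 125 near 29 [0.5448 0.1254 0.1613] 0.1671 y 0.1246 far 66 [0.5689 0.1262 0.1321]
top 0.054 121 near 30 [0.5432 0.0523 0.1625] 0.1687 y 0.0524 far 59 [0.5697 0.053  0.1349]
top -0.018 121 near 30 [ 0.5419 -0.0167  0.1615] 0.1648 y -0.0169 far 59 [ 0.5683 -0.0171  0.1346]
top -0.09 118 near 27 [ 0.5405 -0.0863  0.1609] 0.1647 y -0.0863 far 49 [ 0.569  -0.0865  0.1359]
edge top 578 [(0.09, array([0.5267, 0.1035]), np.float64(0.10938855131205313)), (0.018, array([0.5243, 0.1025]), np.float64(0.10958553843043854)), (-0.054, array([0.5234, 0.1024]), np.float64(0.10860445042076292))]
  return _methods._mean(a, axis=axis, dtype=dtype,
  ret = um.true_divide(
Traceback (most recent call last):
ValueError: zero-size array to reduction operation maximum which has no identity
```

```bash
cat > plan.py <<'E'
import numpy as np
from scipy.spatial.transform import Rotation as R, Slerp
from bench import monitor
YAW=np.radians(-1.2)
def tilt(deg):
    t=np.radians(deg); z=np.array([-np.sin(t),0,-np.cos(t)]); y=np.array([np.cos(t),0,-np.sin(t)])
    return R.from_euler('z',YAW)*R.from_matrix(np.stack([np.cross(y,z),y,z],1))
def M(y,x0=.5575,z0=.147): return np.array([x0+(y+.017)*.0209,y,z0])
def tcp(y,back,deg=35,depth=.016,**k):  # back: m behind grasp depth
    r=tilt(deg); return M(y,**k)+r.as_matrix()[:,2]*(depth-back), r
def plan(p,r,N):
    s=monitor.get_state(); p0=np.array(s["position"]); r0=R.from_rotvec(s["tool_rot"])
    sl=Slerp([0,1],R.concatenate([r0,r])); pc,rc=p0,r0
    for i in range(1,N+1):
        pt=p0+(p-p0)*i/N; rt=sl(i/N)
        t=np.round((rc.inv()*rt).as_rotvec(degrees=True),1); d=np.round(rc.inv().apply(pt-pc),4)
        print([t.tolist(),d.tolist()]); pc=pc+rc.apply(d); rc=rc*R.from_rotvec(t,degrees=True)
    print("end",pc.round(4),"err",(pc-p).round(4),"roterr",(rc.inv()*r).as_rotvec(degrees=True).round(2))
E
python3 - <<'E'
from plan import *
p,r=tcp(.125,.12); print(p); s=monitor.get_state()
plan(p+[0,0,.06],r,12)
E
```

```text
[0.62010667 0.12375074 0.23219181]
[[2.5, 1.8, 5.6], [-0.0443, -0.0256, -0.0058]]
[[2.6, 1.7, 5.6], [-0.0464, -0.0214, -0.0063]]
[[2.5, 1.8, 5.6], [-0.0481, -0.0171, -0.0067]]
[[2.6, 1.8, 5.7], [-0.0493, -0.0126, -0.0077]]
[[2.5, 1.8, 5.6], [-0.05, -0.0081, -0.0087]]
[[2.5, 1.7, 5.6], [-0.0504, -0.0035, -0.0101]]
[[2.6, 1.8, 5.6], [-0.0502, 0.0009, -0.0115]]
[[2.5, 1.8, 5.6], [-0.0494, 0.0052, -0.0132]]
[[2.6, 1.8, 5.6], [-0.0484, 0.0093, -0.015]]
[[2.5, 1.8, 5.6], [-0.0467, 0.0133, -0.0171]]
[[2.5, 1.7, 5.6], [-0.0446, 0.017, -0.0192]]
[[2.6, 1.8, 5.7], [-0.0423, 0.0203, -0.0212]]
end [0.6201 0.1237 0.2922] err [-0. -0. -0.] roterr [-0.04  0.   -0.05]
```

Candidates: four clips in the top view at (168,190), (195,190), (222,190) and (247,190); crop1 shows all four on the strip, and only feel will tell them apart. There are two tubs, large at (341,222), 181x152 mm, and small at (416,195). The description calls for the large one.

```bash
python3 -m pendant '[[[0,0,0],[0,0,-0.06],-1],[[2.5,1.8,5.6],[-0.044,-0.025,-0.006],-1],[[2.6,1.8,5.6],[-0.046,-0.021,-0.006],-1],[[2.5,1.8,5.6],[-0.048,-0.017,-0.007],-1],[[2.6,1.8,5.6],[-0.049,-0.013,-0.008],-1],[[2.5,1.8,5.6],[-0.05,-0.008,-0.009],-1],[[2.5,1.8,5.6],[-0.05,-0.0035,-0.010],-1]]' 8
python3 - <<'E'
from plan import *
p,r=tcp(.125,.12); plan(p+[0,0,.03],r,7); print(monitor.get_state()["joint_positions"])
E
```

```text
time: 1.02
position: [0.4295, 0.3648, 0.3181]
tool_rot: [-1.348, -2.558, 0.326]
ft_force: [-0.2, 1.5, -0.2]
grip_width: 0.999
[[2.2, 1.5, 4.8], [-0.0443, 0.0046, 0.0023]]
[[2.1, 1.5, 4.8], [-0.0439, 0.0083, 0.0009]]
[[2.2, 1.5, 4.8], [-0.0429, 0.012, -0.0006]]
[[2.1, 1.5, 4.8], [-0.0418, 0.0155, -0.0023]]
[[2.2, 1.4, 4.8], [-0.0403, 0.0188, -0.0039]]
[[2.2, 1.5, 4.9], [-0.0384, 0.022, -0.0057]]
[[2.1, 1.5, 4.8], [-0.0363, 0.0248, -0.0076]]
end [0.6201 0.1237 0.2622] err [-0. -0.  0.] roterr [ 0.03  0.03 -0.04]
[-0.79967427  0.34601838  0.17483839  1.27334749 -0.17237026  1.82924112
 -0.04422607]
```

```bash
python3 -m pendant '[[[2.1,1.5,4.8],[-0.044,0.005,0.002],-1],[[2.2,1.5,4.8],[-0.044,0.008,0.001],-1],[[2.1,1.5,4.8],[-0.043,0.012,-0.001],-1],[[2.1,1.5,4.8],[-0.042,0.0155,-0.002],-1],[[2.2,1.5,4.8],[-0.04,0.019,-0.004],-1],[[2.1,1.5,4.8],[-0.038,0.022,-0.006],-1],[[2.1,1.5,4.8],[-0.036,0.025,-0.008],-1],[[0,0,0],[0,0,0],-1]]'
python3 - <<'E'
from plan import *
from h import *
from bench import eyes
p,r=tcp(.125,.12); plan(p+[0,0,.03],r,1); print(np.round(monitor.get_state()["joint_positions"],3))
d=eyes.get_image("wrist"); cv2.imwrite("pics/w1.png",d["color"][:,:,::-1]); np.savez("/tmp/w1.npz",**d)
E
```

```text
time: 2.02
position: [0.6033, 0.1351, 0.2478]
tool_rot: [-1.877, -1.894, 0.565]
ft_force: [-0.8, 0.5, -0.7]
grip_width: 1.0
[[1.3, 0.5, 1.5], [-0.0113, 0.0059, -0.0214]]
end [0.6202 0.1238 0.2622] err [0.     0.0001 0.    ] roterr [0.04 0.04 0.04]
[-0.134  0.721 -0.125  0.942 -0.066  2.052 -0.257]
```

View pics/w1.png

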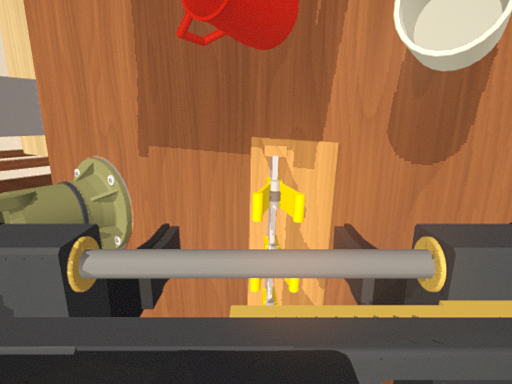

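The wrist view shows the +y end clip's handle bars at (257,207) and (298,207). The next clip is at (272,280). The view is nearly square to the rack.

```bash
python3 - <<'E'
from plan import *
p,r=tcp(.125,.05,33); print(p);plan(p,r,3)
E
```

```text
[0.57898147 0.12461219 0.1755148 ]
[[-0.2, 0.2, 0.6], [-0.0047, 0.007, 0.0247]]
[[-0.2, 0.2, 0.6], [-0.0047, 0.007, 0.0248]]
[[-0.2, 0.1, 0.6], [-0.0047, 0.0069, 0.0248]]
end [0.579  0.1246 0.1755] err [ 0.  0. -0.] roterr [-0.01  0.04  0.03]
```

```bash
python3 -m pendant '[[[-0.2,0.2,0.6],[-0.0047,0.007,0.0247],-1],[[-0.2,0.2,0.6],[-0.0047,0.007,0.0248],-1],[[-0.2,0.2,0.6],[-0.0047,0.007,0.0248],-1],[[0,0,0],[0,0,0],-1]]'
python3 - <<'E'
from plan import *
from h import *
from bench import eyes
print(np.round(monitor.get_state()["joint_positions"],3))
p,r=tcp(.125,.05,33); plan(p,r,1)
d=eyes.get_image("wrist"); cv2.imwrite("pics/w2.png",d["color"][:,:,::-1]); np.savez("/tmp/w2.npz",**d)
for n in (.125,.0525,-.017): 
    for pp in ((.01,.158),(.041,.136)): print(np.round(proj(d,np.array([.531+(n+.017)*.0209+pp[0],n,pp[1]]))))
E
```

```text
time: 2.58
position: [0.577, 0.1286, 0.1765]
tool_rot: [-1.906, -1.88, 0.556]
ft_force: [-0.1, 0.3, 0.8]
grip_width: 1.001
[-0.124  0.676 -0.118  1.151 -0.066  1.878 -0.253]
[[-0.0, 0.2, 0.4], [-0.004, 0.0023, -0.0002]]
end [0.579  0.1246 0.1755] err [-0.      0.     -0.0001] roterr [-0.01 -0.01 -0.05]
[229. 227.]
[285. 225.]
[230. 319.]
[282. 317.]
[232. 395.]
[279. 393.]
```

View pics/w2.png

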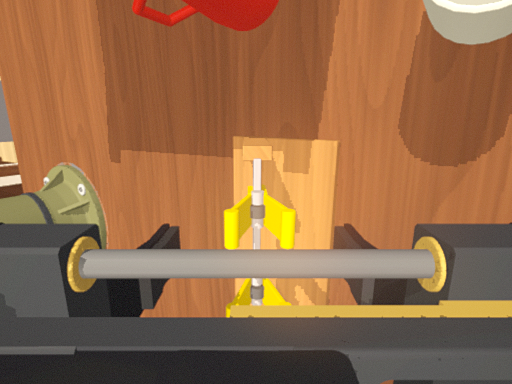

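Bars are at (232,230) and (287,229), within 3 px of prediction. Going on to the squeeze depth and pinching at 8 N.

```bash
python3 - <<'E'
from plan import *
p,r=tcp(.1235,.0,35,x0=.559); print(p);plan(p,r,2)
E
```

```text
[0.55276124 0.12369219 0.13389357]
[[1.1, 0.1, 0.2], [-0.0029, 0.0014, 0.0253]]
[[1.0, 0.1, 0.2], [-0.0029, 0.0019, 0.0252]]
end [0.5528 0.1237 0.1339] err [ 0. -0. -0.] roterr [ 0.02 -0.04 -0.01]
```

```bash
python3 -m pendant '[[[1,0.1,0.2],[-0.003,0.0015,0.025],-1],[[1,0.1,0.2],[-0.003,0.002,0.025],-1],[[0,0,0],[0,0,0],-1],[[0,0,0],[0,0,0],0.3],[[0,0,0],[0,0,0],0.3],[[0,0,0],[0,0,0],0.3]]' 6; python3 - <<'E'
from plan import *
print(np.round(monitor.get_state()["joint_positions"],3))
p,r=tcp(.1235,.0,35,x0=.559); plan(p,r,1)
E
```

```text
time: 3.38
position: [0.5546, 0.1226, 0.1345]
tool_rot: [-1.894, -1.851, 0.578]
ft_force: [-0.1, 0.8, -0.2]
grip_width: 0.743
[-0.111  0.678 -0.121  1.247 -0.069  1.81  -0.247]
[[0.3, -0.1, -0.1], [0.0011, -0.0012, 0.0016]]
end [0.5528 0.1237 0.1339] err [0. 0. 0.] roterr [-0.03 -0.03  0.01]
```

```bash
python3 -m pendant '[[[0,0,0],[0,0,0],0.3],[[0,0,0],[0,0,0],0.3],[[0,0,0],[0,0,0],0.3],[[0,0,0],[0,0,0],0.3]]' 6; python3 -m pendant '[[[0,0,0],[0,0,0],0.3],[[0,0,0],[0,0,0],0.3]]' 6
```

```text
time: 3.88
position: [0.5561, 0.1222, 0.1349]
tool_rot: [-1.898, -1.852, 0.574]
ft_force: [4.9, -0.4, 4.9]
grip_width: 0.374
time: 4.12
position: [0.5561, 0.1222, 0.135]
tool_rot: [-1.898, -1.852, 0.574]
ft_force: [5.4, -0.5, 6.3]
grip_width: 0.35
```

It gave way to the commanded opening of 0.35 (30 mm). I'll check whether the pads are really on the bars.

```bash
python3 - <<'E'
from h import *
from bench import eyes
for n in ("wrist","scene"):
    d=eyes.get_image(n); im=d["color"][:,:,::-1]
    if n=="scene": im=cv2.resize(im[110:210,220:360],None,fx=5,fy=5,interpolation=cv2.INTER_CUBIC)
    cv2.imwrite(f"pics/{n}3.png",im)
E
```

```text
(no output)
```

View pics/wrist3.png

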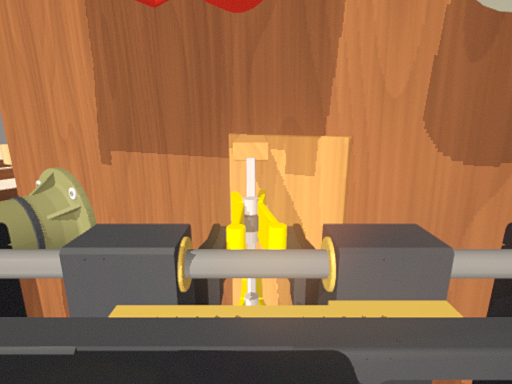

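View pics/scene3.png

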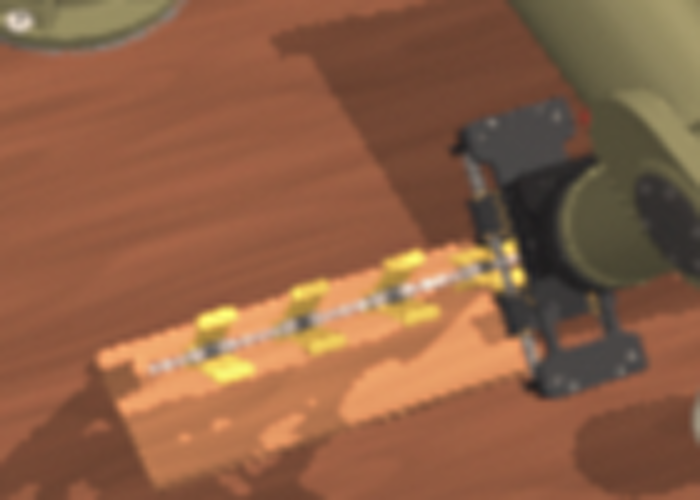

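At 6 N the bars at (236,237) and (278,237) closed from 48 to about 30 mm. A sound clip would not move below 10 N, so this one, at the +y end next to the jug, is the weak clip. The other three look unchanged. I'll squeeze it fully and draw it off.

```bash
python3 -m pendant '[[[0,0,0],[0,0,-0.001],0.5],[[0,0,0],[0,0,-0.001],1],[[0,0,0],[0,0,0],1],[[0,0,0],[0,0,0],1]]' 9; python3 - <<'E'
from h import *
from bench import eyes
d=eyes.get_image("wrist"); cv2.imwrite("pics/w4.png",d["color"][:,:,::-1])
E
```

```text
time: 4.72
position: [0.5563, 0.1222, 0.1357]
tool_rot: [-1.896, -1.851, 0.577]
ft_force: [5.9, -0.0, 5.0]
grip_width: 0.285
```

View pics/w4.png

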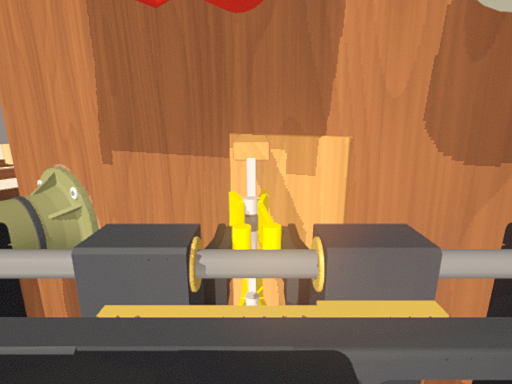

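Fully open at 0.285 (25 mm), with the bars at (241,237) and (271,237) on either side of the strip at (251,237). Drawing it off now.

```bash
python3 -m pendant '[[[0,0,0],[0,0,-0.006],1],[[0,0,0],[0,0,-0.008],1],[[0,0,0],[0,0,-0.008],1],[[0,0,0],[0,0,-0.008],1],[[0,0,0],[0,0,-0.008],1],[[0,0,0],[0,0,-0.01],1],[[0,0,0],[0,0,-0.012],1]]' 12;  python3 - <<'E'
from h import *
from bench import eyes
for n in ("wrist","scene"):
    d=eyes.get_image(n); im=d["color"][:,:,::-1]
    if n=="scene": im=cv2.resize(im[110:210,220:360],None,fx=5,fy=5,interpolation=cv2.INTER_CUBIC)
    cv2.imwrite(f"pics/{n}5.png",im)
E
```

```text
time: 5.65
position: [0.5898, 0.1214, 0.1852]
tool_rot: [-1.894, -1.85, 0.58]
ft_force: [0.6, -0.6, -0.7]
grip_width: 0.282
```

View pics/wrist5.png

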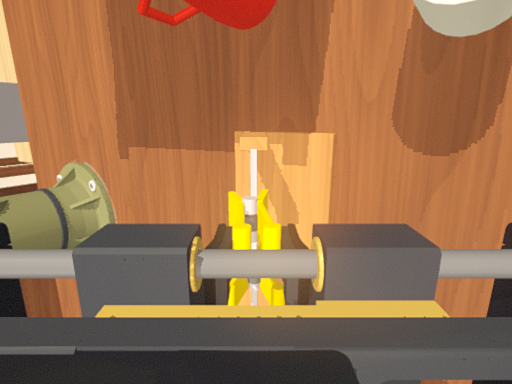

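View pics/scene5.png

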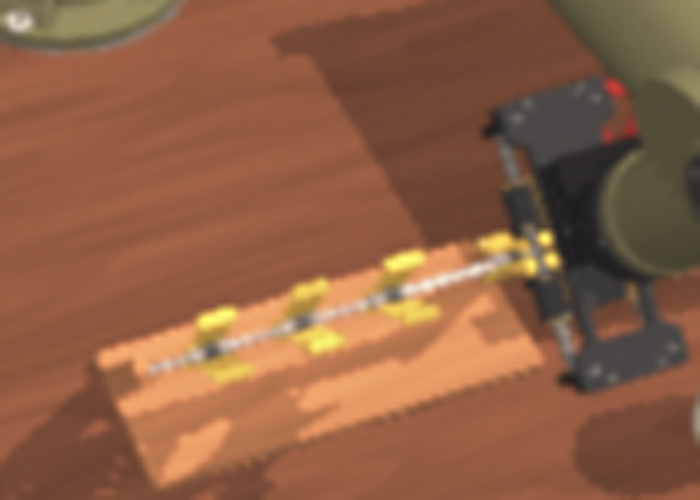

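The clip is off the strip, held with the bars at (241,237) and (271,237), and the wrist force has dropped to about 1 N. Next: lift, then carry to the large tub.

```bash
python3 - <<'E'
from plan import *
s=monitor.get_state()
plan(np.array([.57,.09,.30]),tilt(28),3)
import copy
monitor_get=monitor.get_state
f={"position":[.57,.09,.30],"tool_rot":tilt(28).as_rotvec()}
import plan as P
class X: get_state=staticmethod(lambda:f)
P.monitor=X
plan(np.array([.465,-.353,.24]),tilt(20),12)
E
```

```text
[[-2.2, -0.0, -0.0], [-0.0106, -0.0271, -0.0275]]
[[-2.3, -0.1, -0.1], [-0.0106, -0.026, -0.0286]]
[[-2.2, -0.0, -0.0], [-0.0107, -0.0249, -0.0296]]
end [0.57 0.09 0.3 ] err [ 0. -0.  0.] roterr [ 0.01 -0.03 -0.02]
[[-0.7, 0.0, 0.0], [-0.0371, -0.0047, 0.0082]]
[[-0.6, 0.0, 0.0], [-0.0371, -0.0048, 0.0081]]
[[-0.7, -0.0, 0.0], [-0.0371, -0.0049, 0.008]]
[[-0.7, 0.0, 0.0], [-0.0371, -0.0049, 0.008]]
[[-0.6, 0.0, 0.0], [-0.0371, -0.0051, 0.0079]]
[[-0.7, -0.0, 0.0], [-0.0371, -0.0052, 0.0079]]
[[-0.7, -0.0, 0.0], [-0.037, -0.0052, 0.0078]]
[[-0.6, -0.0, -0.0], [-0.0371, -0.0054, 0.0078]]
[[-0.7, -0.0, 0.0], [-0.0371, -0.0054, 0.0077]]
[[-0.7, -0.0, 0.0], [-0.0371, -0.0055, 0.0076]]
[[-0.6, -0.0, -0.0], [-0.0371, -0.0056, 0.0075]]
[[-0.7, -0.0, -0.0], [-0.0371, -0.0057, 0.0075]]
end [ 0.465 -0.353  0.24 ] err [0. 0. 0.] roterr [ 0. -0. -0.]
```

```bash
python3 -m pendant '[[[-2.2,0,0],[-0.01,-0.027,-0.0275],1],[[-2.3,0,0],[-0.011,-0.026,-0.0285],1],[[-2.2,0,0],[-0.011,-0.025,-0.0295],1],[[-0.7,0,0],[-0.037,-0.005,0.008],1],[[-0.7,0,0],[-0.037,-0.005,0.008],1],[[-0.7,0,0],[-0.037,-0.005,0.008],1],[[-0.6,0,0],[-0.037,-0.005,0.008],1],[[-0.7,0,0],[-0.037,-0.005,0.008],1]]' 12; python3 -m pendant '[[[-0.7,0,0],[-0.037,-0.005,0.008],1],[[-0.6,0,0],[-0.037,-0.005,0.008],1],[[-0.7,0,0],[-0.037,-0.005,0.008],1],[[-0.7,0,0],[-0.037,-0.0055,0.0075],1],[[-0.7,0,0],[-0.037,-0.0055,0.0075],1],[[-0.6,0,0],[-0.037,-0.0055,0.0075],1],[[-0.7,0,0],[-0.037,-0.0055,0.0075],1]]' 12
python3 - <<'E'
from plan import *
print(np.round(monitor.get_state()["joint_positions"],3))
plan(np.array([.465,-.353,.11]),tilt(20),4)
from h import *
from bench import eyes
for n in ("top","wrist"):
    d=eyes.get_image(n); cv2.imwrite(f"pics/{n}6.png",d["color"][:,:,::-1])
E
```

```text
time: 6.75
position: [0.5237, -0.0952, 0.274]
tool_rot: [-2.004, -1.957, 0.428]
ft_force: [0.4, -0.3, -0.9]
grip_width: 0.279
time: 7.62
position: [0.4627, -0.3526, 0.2384]
tool_rot: [-2.053, -2.006, 0.353]
ft_force: [0.7, -0.3, -0.5]
grip_width: 0.281
[0.435 0.402 0.097 1.358 0.129 1.69  0.502]
[[-0.0, -0.0, -0.0], [-0.0001, 0.0115, 0.03]]
[[-0.0, -0.0, -0.1], [-0.0001, 0.0115, 0.0299]]
[[-0.0, -0.1, 0.0], [-0.0002, 0.0115, 0.03]]
[[-0.0, 0.0, -0.0], [-0.0001, 0.0116, 0.03]]
end [ 0.465  -0.353   0.1099] err [ 0.     -0.     -0.0001] roterr [-0.01  0.   -0.02]
```

View pics/top6.png

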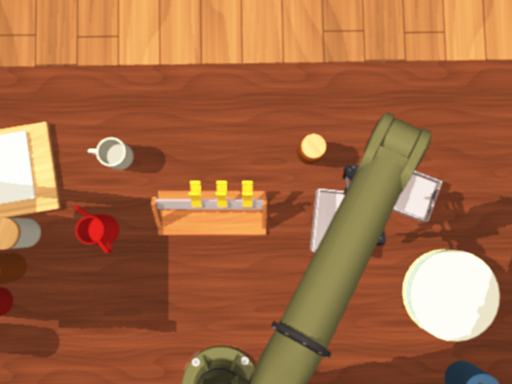

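View pics/wrist6.png

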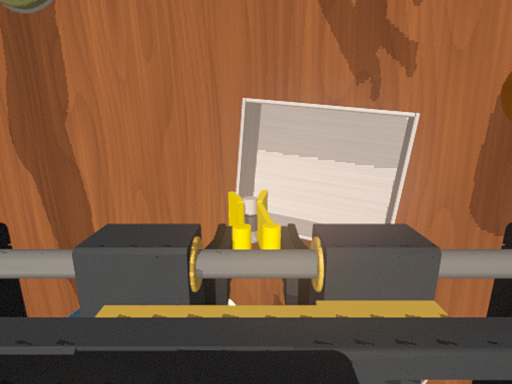

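Three clips remain on the strip at (195,193), (222,193) and (247,193). The gripper is over the large tub, with the weak clip held. Before descending I'll check the tub position in the wrist view at (325,170).

```bash
python3 - <<'E'
from h import *
from bench import eyes
d=eyes.get_image("wrist")
print("tub centre floor",proj(d,np.array([.46,-.353,.004])),"tcp",proj(d,np.array([.4627,-.3526,.2384])))
for sx in(-1,1):
  for sy in (-1,1):
    a=np.radians(-7.2);x,y=sx*.09,sy*.075
    print(sx,sy,np.round(proj(d,np.array([.46+x*np.cos(a)-y*np.sin(a),-.353+x*np.sin(a)+y*np.cos(a),.06]))))
E
```

```text
tub centre floor (np.float64(319.60595574516447), np.float64(168.82684369986558)) tcp (np.float64(258.94687552166664), np.float64(233.98216272232457))
-1 -1 [232. 224.]
-1 1 [241.  99.]
1 -1 [385. 258.]
1 1 [418. 114.]
```

The projected rim corners match the image ((243,100) and (413,113)). Descending to TCP z ≈ 0.077 and releasing partway.

```bash
python3 -m pendant '[[[0,0,0],[0,0.0115,0.03],1],[[0,0,0],[0,0.0115,0.03],1],[[0,0,0],[0,0.0115,0.03],1],[[0,0,0],[0,0.0115,0.03],1],[[0,0,0],[0,0.006,0.016],1],[[0,0,0],[0,0.0055,0.015],1],[[0,0,0],[0,0,0],1]]' 12
python3 -m pendant '[[[0,0,0],[0,0,0],0.2],[[0,0,0],[0,0,0],-0.1],[[0,0,0],[0,0,0],-0.35],[[0,0,0],[0,0,0],-0.35],[[0,0,0],[0,0,0],-0.35],[[0,0,0],[0,0,0],-0.35]]'
python3 - <<'E'
from h import *
from bench import eyes
for n in ("wrist","scene"):
    d=eyes.get_image(n); im=d["color"][:,:,::-1]
    if n=="scene": im=cv2.resize(im[120:280,90:290],None,fx=3,fy=3,interpolation=cv2.INTER_CUBIC)
    cv2.imwrite(f"pics/{n}7.png",im)
E
```

```text
time: 8.65
position: [0.4652, -0.3511, 0.0762]
tool_rot: [-2.052, -2.005, 0.354]
ft_force: [-0.6, -0.1, -0.2]
grip_width: 0.282
time: 9.4
position: [0.4655, -0.3517, 0.077]
tool_rot: [-2.053, -2.005, 0.354]
ft_force: [0.1, 0.3, 0.6]
grip_width: 0.67
```

View pics/wrist7.png

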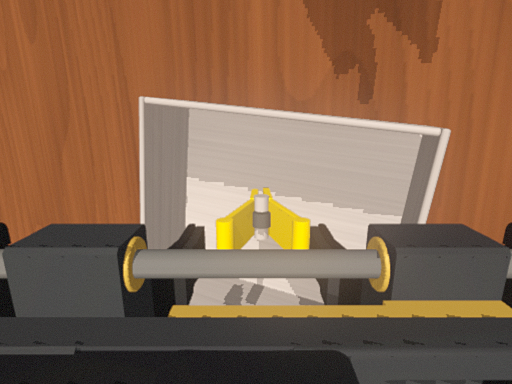

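View pics/scene7.png

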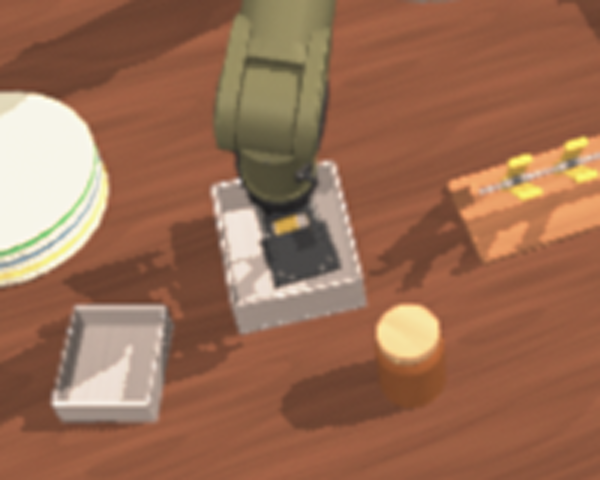

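The clip is loose between the fingers in the tub, bars at (224,235) and (301,235), and its jaws have shut. Opening a bit more, then backing out.

```bash
python3 -m pendant '[[[0,0,0],[0,0,0],-0.7],[[0,0,0],[0,0,0],-0.7],[[0,0,0],[0,0,-0.02],-0.7],[[0,0,0],[0,0,-0.03],-0.7],[[0,0,0],[0,0,-0.04],-0.7],[[0,0,0],[0,0,-0.05],-0.7],[[0,0,0],[0.04,-0.02,-0.03],-0.7],[[0,0,0],[0.04,0,-0.03],-0.7]]'
python3 -m pendant '[[[0,0,0],[0.06,-0.02,0],-0.7],[[0,0,0],[0.06,-0.02,0],-0.7],[[0,0,0],[0.06,-0.02,0],-0.7],[[0,0,0],[0,0,0],-0.7],[[0,0,0],[0,0,0],-0.7]]'
python3 - <<'E'
from h import *
from bench import eyes
for n in ("top","wrist","scene"):
    d=eyes.get_image(n); im=d["color"][:,:,::-1]
    if n=="scene": im=cv2.resize(im[120:220,150:400],None,fx=3,fy=3,interpolation=cv2.INTER_CUBIC)
    cv2.imwrite(f"pics/{n}8.png",im); np.savez(f"/tmp/{n}8.npz",**d)
E
```

```text
time: 10.5
position: [0.5164, -0.2731, 0.2736]
tool_rot: [-2.057, -2.003, 0.354]
ft_force: [0.0, 1.3, 0.2]
grip_width: 0.849
time: 11.12
position: [0.4656, -0.0945, 0.2923]
tool_rot: [-2.054, -2.006, 0.354]
ft_force: [0.2, -0.7, 0.5]
grip_width: 0.848
```

View pics/top8.png

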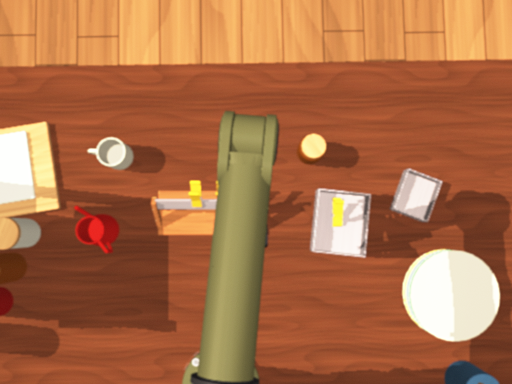

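View pics/scene8.png

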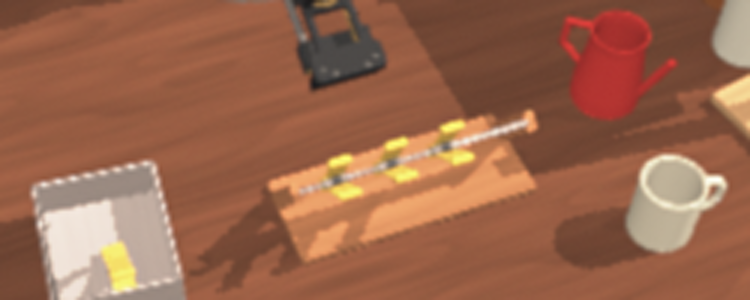

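The clip lies in the large tub at (338,212) in the top view. Three clips are still on the strip in the scene crop, and the jug (97,230), mug (115,153) and jar (313,147) are at the same pixels as before. The gripper is clear, so I'm handing in.

```bash
python3 -c "
from h import *
a=np.load('/tmp/scene0.npz')['color'];b=np.load('/tmp/scene8.npz')['color']
for n,(u0,u1,v0,v1) in dict(jug=(335,375,120,162),mug=(358,392,170,205),jar=(213,240,220,255)).items(): print(n,abs(a[v0:v1,u0:u1].astype(int)-b[v0:v1,u0:u1]).mean().round(2))
from bench import order; print(order.close_job())"
```

```text
jug 8.14
mug 13.8
jar 10.28
the job is handed in; nothing more can be done
None
```

```bash
python3 -c "
from h import *
a=np.load('/tmp/scene0.npz')['color'];b=np.load('/tmp/scene8.npz')['color']
for n,(u0,u1,v0,v1) in dict(jug=(335,375,120,162),mug=(358,392,170,205),jar=(213,240,220,255),rackclear=(20,130,300,360)).items():
  A=cv2.cvtColor(a[v0:v1,u0:u1],7).astype('f4');B=cv2.cvtColor(b[v0:v1,u0:u1],7).astype('f4')
  print(n,cv2.phaseCorrelate(A,B),abs(A-B).mean())"
```

```text
jug ((0.031104249488048907, 0.4627805801343001), 0.9907791863547432) 8.136905
mug ((0.01823622861684271, 0.03172748565114247), 1.0191286755380806) 14.098319
jar ((0.4774776405484662, -0.11802356422241544), 1.0224702019750336) 10.805291
rackclear ((-0.011102906766517151, 0.030970419763757917), 0.976508279244105) 10.083636
```

The weak clip was the one at the +y end of the strip, next to the jug. It is off the strip and lying in the larger steel tub, and I handed the job in at about 11 s of the 54 s allowed.

- **Finding the weak clip:** I squeezed only this clip. At 6 N its bars closed to about 30 mm, and at 9 N it was fully open at 25 mm. A sound clip does not move below 10 N and exactly one is weak, so I did not squeeze the other three.
- **Removing it:** I drew it 60 mm along its own axis at 12 N, carried it over, and lowered it into the large tub before letting go.
- **Last checks:** The last top view showed the clip in the tub, and the last scene view showed the other three still on the strip. The gripper was clear of everything.
- **One check that disagreed:** A plain pixel comparison of the jug, mug and jar before and after gave differences of 8 to 14 grey levels. I ran a second comparison after handing in. Bare table away from the work changed by about 10, so overall brightness explains it. The objects showed an apparent shift of under half a pixel, so I found no sign that any of them moved.

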